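# Load the test kiln and close its lid on the folding stay

## Task

Load the small bench kiln: raise its lid and lock the folding stay straight, past its dead centre, so that the lid cannot come down. Then stand the unglazed tumbler upright on the kiln shelf inside, set down gently and clear of the chamber walls. Then break the knee of the stay and lower the lid gently until it is fully shut, never letting it drop, and leave the other things on the table alone.

Things in the scene. Friction and masses are not known exactly. Their poses are not given: they have to be found in the camera images.
- kiln: Small top-loading bench kiln, fixed: jacket 200 mm deep (its x) by 230 wide (y), rim under the lid at z = 112 mm, closed lid's top at 140. Origin: centre of its underside on the table; x from the front (lid handle) to the rear (hinge), y to the end with the stay, z up. Chamber 150 (x) by 180 (y) mm, 25 mm walls, centred. Controller box, 100 mm high, on the other end, y = -0.12 to -0.18 m.
- kiln_shelf (a point): Centre of the top face of the flat kiln shelf (134 x 164 mm) lying on the chamber floor: 72 mm below the rim, 40 mm above the table; axes as the kiln's. Ware stands on it.
- lid_hinge (a point): Mid-point of the lid's hinge axis, which runs along kiln y: at kiln x = 0.106, y = 0, z = 0.112 m. The lid opens upward and rearward about it.
- lid (a joint): Lid angle, rad: 0 shut, 1.29 with the stay just straight, 1.285 resting on the locked stay. The lid is a steel pan 200 x 230 x 28 mm lined with fibre, 0.65 kg, its underside in the hinge's plane. The hinge is stiff (0.33 N m): let go above about 1.1 rad the lid stays where it is; let go below 0.9 it drops.
- lid_handle (a point): Centre of the lid's handle: round wooden bar 13 mm thick, 120 mm long along kiln y, 34 mm in front of the lid's front edge on two posts at y = +-52 mm. The bar is 0.240 m from the hinge axis along the lid and 14 mm above the lid's underside; z = 126 mm with the lid shut, 347 mm fully raised.
- stay_knee (a joint): How far the stay has unfolded at its knee, rad: 0 folded (lid shut), 2.40 when its links are in line (dead centre), 2.54 at its stop just past it: locked. To lock, with the lid nearly up, the knee is pushed rearward and down on its arc through straight to the stop, lifting the lid the last few degrees (2 to 5 N). To break it, the knee is pulled forward and up on the same arc.
- stay_knob (a point): Centre of the round wooden knob on the knee, 16 mm thick, 52 long along kiln y, standing out from the kiln's end (centre at kiln y = 0.175, spans 0.146 to 0.198). It moves on a circle of 108 mm about stay_foot, in the kiln's x-z plane: lid shut x = -0.100, z = 0.155; links in line x = 0.025, z = 0.145; locked 6 mm further rearward and 5 lower; top of the arc z = 0.170.
- stay_foot (a point): Point on the foot pivot's axis (along kiln y), drawn out to the knob's plane: kiln x = -0.044, y = 0.175, z = 0.062. The lower link (108 mm) turns about it; the upper link (100 mm) runs from the knee to the lid's side edge. Both are flat steel, 16 mm wide, 11 to 21 mm outside the kiln's end.
- tumbler_mid (a point): Unglazed clay tumbler, a straight open cup: 58 mm across the rim, 54 at the foot, 60 tall, 5 mm wall, about 0.13 kg, upright on the table. The point is on its axis half-way up (30 mm), z along the axis. It is the only narrow cup: the bowl is wide and flared, the jar has a lid.
- bowl: Unglazed flared bowl, 100 mm across, 46 mm tall, a bystander; origin under its foot.
- jar: White glaze jar with lid, 64 mm across, 82 mm tall, a bystander; origin under its base.
- prop: Cylindrical fireclay kiln prop, 38 mm across, 64 mm tall, a bystander; origin under its base.
- cutter: Round steel cutter ring, 68 mm across, 24 mm tall, a bystander; origin at its lower face.
Mind the look-alikes: they are no part of the job. What is shaped like the part that bears tumbler_mid but blue is not meant.

How it is judged:
On the way, in this order (a step that is already met when the one before it is completed fails the run):
1. the lid is up and its stay is locked past straight (value of joint stay_knee above 2.45 rad and value of joint lid above 1.24 rad), for 0.3 s.
2. the tumbler stands released, upright on the kiln shelf clear of the walls, the stay still locked (all of step 1 and x of tumbler_mid in the frame of kiln_shelf between -0.043 and 0.043 m and y of tumbler_mid in the frame of kiln_shelf between -0.057 and 0.057 m and z of tumbler_mid in the frame of kiln_shelf between 0.026 and 0.034 m and angle between tumbler_mid's own z axis and vertical below 0.08 rad and linear speed of tumbler below 0.02 m/s and contact force between the fingers and tumbler below 0.1 N), for 0.3 s.
At the end, for the whole second after the job is handed in: The lid is fully shut (within 0.02 rad) and at rest; the tumbler stands upright (within 0.08 rad) and still on the kiln shelf, its axis within 43 mm of the shelf's centre along the kiln's x and 57 mm along its y (about 3 mm clear of the walls), touched by nothing of the robot (value of joint lid below 0.02 rad and velocity of joint lid above -0.05 rad/s and x of tumbler_mid in the frame of kiln_shelf between -0.043 and 0.043 m and y of tumbler_mid in the frame of kiln_shelf between -0.057 and 0.057 m and z of tumbler_mid in the frame of kiln_shelf between 0.026 and 0.034 m and angle between tumbler_mid's own z axis and vertical below 0.08 rad and linear speed of tumbler below 0.02 m/s and contact force between the fingers and tumbler below 0.1 N).
It fails at once if the lid is let drop: it closes faster than 2 rad/s (velocity of joint lid below -2 rad/s).
It fails at once if the tumbler is dropped: it moves faster than 0.45 m/s with no finger on it (a fall of over 10 mm) (linear speed of tumbler above 0.45 m/s and contact force between the fingers and tumbler below 0.1 N).
It fails at once if the tumbler is set down hard in the kiln or knocked (over 40 N) (contact force between tumbler and kiln above 40 N).
It fails at once if the bowl, the jar, the prop or the cutter is pushed more than 25 mm or tipped over (distance of any of bowl, jar, prop, cutter from where it was at the start of the episode above 0.025 m or angle between any of bowl, jar, prop, cutter's own z axis and vertical above 0.5 rad).
It also fails if it takes over 72 s, if anything falls off the work surface, if the arm or the gripper's body presses on something with over 40 N, if the wrist force passes 120 N, or if a joint passes its speed limit or range.

## Robot

A 6-joint arm with a two-finger parallel gripper is mounted at the origin on the work surface. World frame = base frame: x ahead of the robot, y to its left, z up, the work surface at z = 0. Lengths are in m, angles in rad, forces in N, time in s.
With the tool pointing down it reaches from about 0.225 to 0.875 m from the base axis. Payload 3.4 kg.
Tool frame: the origin (TCP) lies between the finger pads; the fingertips stand 14 mm ahead of it and the grasp point (between the pads) lies 5 mm behind it; z points along the fingers, y is the line along which they close (so a half turn about z gives the same grasp; the last joint's range is limited). The gripper opens to 85 mm and grips with 20 to 120 N. Pads are 22 mm wide; open, the fingers measure 114 mm over their backs; the gripper's body (76 mm by 85 mm) begins 54 mm behind the grasp point. The pads swing forward as they close: fully open they stand 13 mm farther back than shut.
Start: joints at [1.077, 0.276, 1.505, -0, 1.361, -0.121], TCP at [0.209, 0.536, 0.224] pointing down, gripper open.
Joint ranges: [-2.89, 2.89], [-0.75, 2.08], [0.22, 2.7], [-1.18, 4.32], [0.11, 2.71], [-2.7, 2.7]. Speed limits (rad/s): [2.57, 2.57, 3.14, 3.14, 3.14, 3.14].

## Interface

Orientations are given as a unit quaternion [w, x, y, z].
In Python, from station import env, jaws, solver, read_state, viewer, order gives the robot as it stands. Calls block until the motion is done:
- env.move_to(position, orientation): joint-space move of the TCP to a pose.
- env.servo_line(position, orientation=None, speed=0.15, stop_force=None): straight line of the TCP; orientation=None keeps the orientation; speed is the mean speed in m/s. With stop_force (N) it stops when the force on the tool has changed by that much, and returns True; else False.
- env.movej(angles): joint-space move.
- jaws.grip(opening, force=None): finger opening in m; force is the grip in N (None keeps the last); returns when the fingers have stopped.
- env.sleep(seconds).
- solver.ik(position, orientation): joint angles nearest the present ones, or None.
- read_state(): the state.
- viewer.get_image(name): name is "scene" or "top"; returns the picture (420x560x3 uint8, red, green, blue); there is no depth.
- viewer.get_calibration(name): a dict with "camera_matrix" (3x3 intrinsics, pixels), "cam_to_world" (4x4, takes a point from camera to world coordinates). Camera axes: x right, y down, z forward; pixel columns grow to the right and rows downward; lengths in m; the calibration is good to about 2 mm. A picture is of the moment at which its call begins. get_calibration takes no time and is no camera call.
A pose or a line that the arm cannot do raises env.PlanningError and nothing moves.
- order.job_done(): hands the job in, once; it reports no verdict.
The state is a dict: "t": time; "joints": joint angles; "joint_velocities": joint speeds; "joint_efforts": joint torques, N m; "eef_pos": TCP position; "ee_rot": TCP orientation; "ft_force": force on the tool from outside, world axes, zero at the start; "wrist_torque": the same for the moment, N m; "grip_width": finger opening in m.
Only numpy, scipy, OpenCV 4.12 (cv2) and the standard library are available. Lean on these libraries where they do the work, as an engineer would, in place of code of your own. Each camera call takes 0.05 s, during which the arm holds its last target. There are 200 camera calls.

## Working session

There is one attempt and no reset: what is moved stays moved. The work goes in short steps, each a Python script; the robot and the scene stay as the last script left them, time stands still between calls to the robot, and variables do not carry over. Pictures are saved under pics/ and viewed, on a budget of 10 in all, crops included, one or two more only if the job needs it, and the job is handed in when it is done.

```bash
ls; mkdir -p pics; python3 - <<'E'
from station import *
import cv2,numpy as np
for n in("scene","top"):
    im=viewer.get_image(n); cv2.imwrite(f"pics/{n}0.png",im[:,:,::-1]); c=viewer.get_calibration(n)
    print(n,np.round(c["camera_matrix"],1).tolist(),np.round(c["cam_to_world"],3).tolist())
s=read_state();print(s)
E
```

```text
pics
scene [[451.3, 0.0, 276.3], [0.0, 451.3, 205.6], [0.0, 0.0, 1.0]] [[0.341, 0.583, -0.738, 1.309], [0.94, -0.208, 0.27, -0.269], [0.004, -0.786, -0.618, 0.785], [0.0, 0.0, 0.0, 1.0]]
top [[499.5, 0.0, 285.6], [0.0, 499.5, 203.1], [0.0, 0.0, 1.0]] [[-0.028, -0.984, 0.174, 0.261], [-0.999, 0.031, 0.014, -0.004], [-0.019, -0.173, -0.985, 1.516], [0.0, 0.0, 0.0, 1.0]]
{'t': 0.1, 'joints': array([ 1.07696366e+00,  2.76548687e-01,  1.50599713e+00, -8.95231368e-06,
        1.36071782e+00, -1.20990884e-01]), 'joint_velocities': array([ 0.00151635, -0.00248262, -0.00295628,  0.00125168, -0.00159875,
        0.00021442]), 'joint_efforts': array([ 2.37295564e-03, -4.17695475e+01, -2.46405691e+01, -4.48310047e-04,
        5.75958984e-03, -2.01277949e-06]), 'eef_pos': array([0.20922372, 0.53506491, 0.22272032]), 'ee_rot': array([-2.48642232e-04,  1.85342006e-01,  9.82673721e-01, -7.97649064e-04]), 'ft_force': array([-0.37929983,  0.06483508, -0.06939039]), 'wrist_torque': array([ 0.01452935, -0.02527617, -0.04436492]), 'grip_width': 0.08528722718432274}
```

View pics/scene0.png

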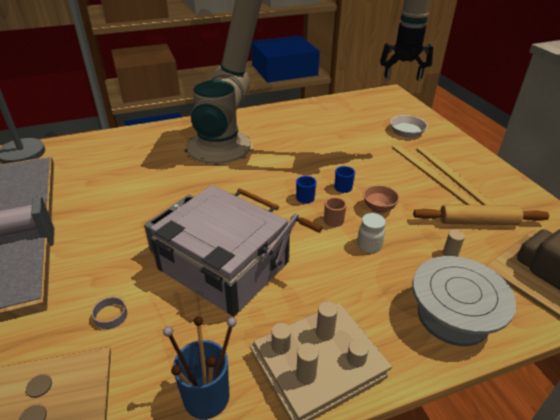

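View pics/top0.png

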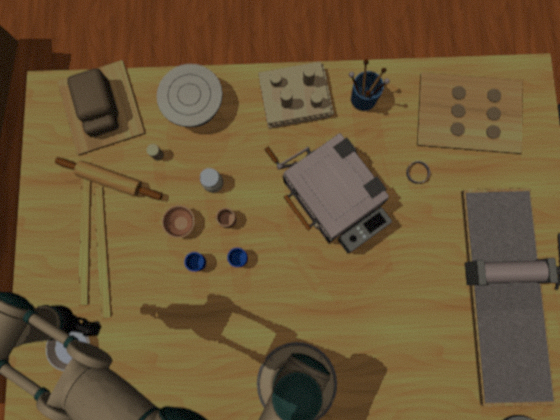

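The kiln is at about top (335,188), with its handle toward the lower left (297,212), the knob at (272,155), and the controller at (363,230). The tumbler is at (227,218), with blue look-alikes at (195,262) and (238,258), the jar at (210,180), and the bowl at (180,222). I'll enlarge both views to get the corners.

```bash
python3 - <<'E'
import cv2
t=cv2.imread("pics/top0.png")[120:270,200:400];s=cv2.imread("pics/scene0.png")[165:315,140:340]
for n,i in(("tc",t),("sc",s)):
    i=cv2.convertScaleAbs(cv2.resize(i,(800,600),interpolation=cv2.INTER_CUBIC),alpha=1.6,beta=10);cv2.imwrite(f"pics/{n}.png",i)
E
```

```text
(no output)
```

View pics/tc.png

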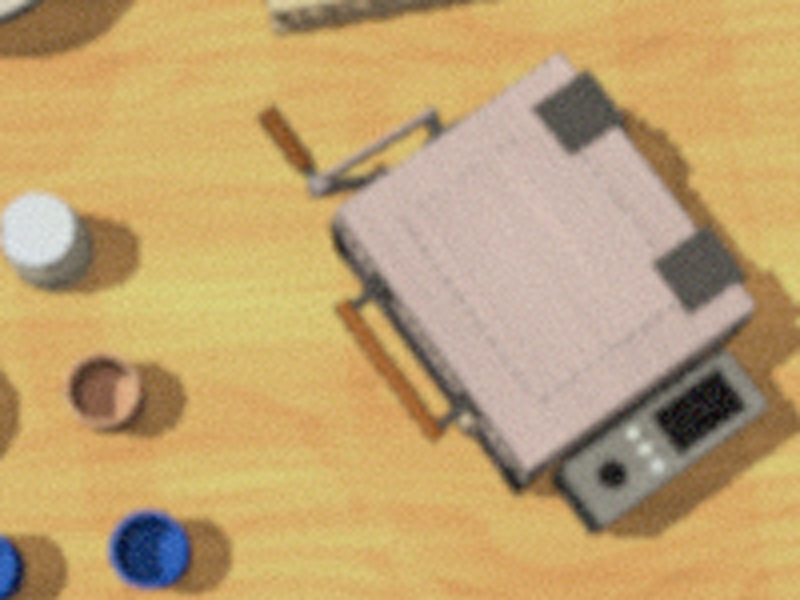

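View pics/sc.png

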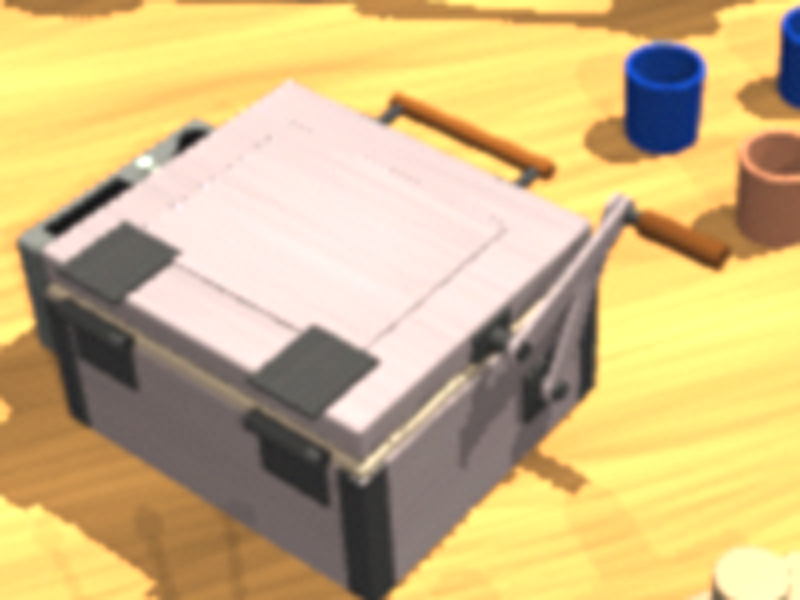

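The crops give clean points for the lid corners, the handle ends, the knob ends and the tumbler rim in both views. I'll fit the kiln's x, y and yaw to them, and get the tumbler from colour masks.

```bash
cat > h.py <<'E'
from station import env,jaws,solver,read_state,viewer,order
import numpy as np,cv2,json
from scipy.spatial.transform import Rotation as Ro
def project(n,P):
    c=viewer.get_calibration(n);T=np.linalg.inv(c["cam_to_world"]);p=np.atleast_2d(P)@T[:3,:3].T+T[:3,3]
    p=p@np.array(c["camera_matrix"]).T;return p[:,:2]/p[:,2:]
def ray(n,uv,z):
    c=viewer.get_calibration(n);T=np.array(c["cam_to_world"]);d=T[:3,:3]@np.linalg.solve(np.array(c["camera_matrix"]),[*uv,1])
    return T[:3,3]+d*(z-T[2,3])/d[2]
def kw(k,P):
    P=np.atleast_2d(P);c,s=np.cos(k[2]),np.sin(k[2])
    return np.c_[k[0]+c*P[:,0]-s*P[:,1],k[1]+s*P[:,0]+c*P[:,1],P[:,2]]
try: D=json.load(open("d.json"));K=D["k"]
except Exception: pass
def W(x,y,z): return kw(K,[x,y,z])[0]
def quat(ang): # tool down, jaws along world angle ang
    y=np.array([np.cos(ang),np.sin(ang),0]);z=np.array([0,0,-1.])
    q=Ro.from_matrix(np.c_[np.cross(y,z),y,z]).as_quat();return q[[3,0,1,2]]
def best(p,ang): # of the two half-turn choices take least |joint 6|
    o=[(abs(j[5]),tuple(quat(a))) for a in(ang,ang+np.pi) if (j:=solver.ik(p,quat(a))) is not None]
    return np.array(min(o)[1])
G=np.array([0,0,-.005])
def lidpt(th,a=.240,n=.014): return .106-a*np.cos(th)+n*np.sin(th), .112+a*np.sin(th)+n*np.cos(th)
def knob(th):
    P=np.array(lidpt(th,.110,.014));F=np.array([-.044,.062]);v=P-F;d=np.hypot(*v);u=v/d
    a=(d*d+.108**2-.1**2)/(2*d);h=np.sqrt(max(0,.108**2-a*a));return F+a*u+h*np.array([-u[1],u[0]])
def st(m=""): 
    s=read_state();print(m,"t%.1f"%s["t"],np.round(s["eef_pos"],4),"F",np.round(s["ft_force"],1),"w%.4f"%s["grip_width"])
def snap(n,f,box=None):
    im=viewer.get_image(n)[:,:,::-1]
    if box: im=im[box[1]:box[3],box[0]:box[2]]
    cv2.imwrite(f"pics/{f}.png",cv2.convertScaleAbs(cv2.resize(im,None,fx=(f_:=min(800/im.shape[1],600/im.shape[0])),fy=f_,interpolation=cv2.INTER_CUBIC),alpha=1.5,beta=10))
E
python3 - <<'E'
from h import *
from scipy.optimize import least_squares
M=[[-.1,.115,.14],[.1,.115,.14],[.1,-.115,.14],[-.1,-.115,.14],[-.134,.06,.126],[-.134,-.06,.126],[-.1,.198,.155],[-.1,.146,.155]]
T=np.array([[340,212],[563,57],[752,305],[525,470],[346,305],[435,434],[268,112],[308,170]])/4+[200,120]-.4
S=np.array([[590,230],[362,432],[45,255],[290,82],[550,172],[397,100],[725,258],[640,215]])/4+[140,165]-.4
f=lambda k:np.r_[project("top",kw(k,M))-T,project("scene",kw(k,M))-S].ravel()
r=least_squares(f,[.55,-.1,-.8],loss="soft_l1");print(r.x);print(np.round(f(r.x).reshape(2,8,2),1).tolist())
D={"k":r.x.tolist()}
for n,seed in(("top",(226,218)),("scene",(335,212))):
    im=cv2.imread(f"pics/{n}0.png");h=cv2.cvtColor(im,cv2.COLOR_BGR2HSV)
    print(n,h[seed[1],seed[0]],im[seed[1],seed[0]])
    b=im.astype(int);m=((b[...,2]>b[...,1]*1.25)&(b[...,1]<b[...,0]*1.6)&(b[...,2]>b[...,0]*1.35)).astype(np.uint8)
    m=cv2.morphologyEx(m,cv2.MORPH_OPEN,np.ones((2,2)))
    _,lab,stt,c=cv2.connectedComponentsWithStats(m);i=lab[seed[1],seed[0]];print(i,stt[i],c[i])
rim=np.array([105,391])/4+[200,120]-.4
print("tumbler rim top-view",ray("top",rim,.06))
for n,uv,z in(("jar",(40,232),.082),("blue",(150,548),.06)):print(n,ray("top",np.array(uv)/4+[200,120],z))
json.dump(D,open("d.json","w"))
t=ray("top",rim,.06);print("pred scene rim,foot",project("scene",[t,[t[0],t[1],0]]))
import h;h.K=D["k"]
for th in(0,.6,1.1,1.2,1.25,1.29):print(th,np.round(knob(th),4))
for p,a in((W(-.134,0,.121),K[2] if 0 else D["k"][2]),(W(.053,0,.342),D["k"][2]),(W(.03,.185,.135),D["k"][2]),(W(-.03,0,.08),D["k"][2]+np.pi/2),(t*[1,1,0]+[0,0,.035],D["k"][2]+np.pi/2)):
    print(np.round(p,3),[None if (j:=solver.ik(p,quat(x))) is None else np.round(j,2).tolist() for x in(a,a+np.pi)])
E
```

```text
[ 0.55520065 -0.12635879 -0.97848311]
[[[-2.0, -1.0], [-0.9, -2.1], [1.1, 0.0], [0.1, 0.4], [-1.9, -0.9], [0.7, 1.0], [-1.2, -0.5], [-0.6, -0.5]], [[1.0, -2.7], [-0.9, -0.0], [-1.8, -1.8], [-0.6, -1.3], [0.0, -0.0], [-1.0, 0.0], [-0.5, -0.2], [0.3, 1.2]]]
top [ 12 138  76] [35 52 76]
143 [216 209  21  20 305] [226.67868852 218.35737705]
scene [ 10 142  79] [35 50 79]
10 [325 198  22  30 528] [335.20833333 212.19318182]
tumbler rim top-view [0.48095637 0.19328743 0.06      ]
jar [0.59632655 0.23632179 0.082     ]
blue [0.3633574 0.1601389 0.06     ]
pred scene rim,foot [[333.20681674 202.34962341]
 [331.38868296 219.86659853]]
0 [-0.0999  0.1544]
0.6 [-0.0748  0.1655]
1.1 [-0.0183  0.1669]
1.2 [-0.0023  0.1616]
1.25 [0.0078 0.1568]
1.29 [0.0208 0.1484]
[ 0.48  -0.015  0.121] [[-0.18, 0.22, 1.86, -0.0, 1.06, 0.8], [-0.18, 0.22, 1.86, -0.0, 1.06, -2.34]]
[ 0.585 -0.17   0.342] [[-0.4, 0.29, 1.2, -0.0, 1.65, 0.58], [-0.4, 0.29, 1.2, -0.0, 1.65, -2.56]]
[ 0.725 -0.048  0.135] [[-0.16, 0.55, 1.27, -0.0, 1.32, 0.82], [-0.16, 0.55, 1.27, -0.0, 1.32, -2.32]]
[ 0.538 -0.101  0.08 ] [[-0.31, 0.36, 1.78, -0.0, 1.01, -0.91], [-0.31, 0.36, 1.78, -0.0, 1.01, 2.24]]
[0.481 0.193 0.035] [[0.25, 0.37, 1.89, -0.0, 0.88, -0.34], None]
```

The fit is good to about 1–2 px, which is roughly 3 mm. I'll start with the lid: grip the handle and raise it.

```bash
python3 - <<'E'
from h import *
from scipy.optimize import least_squares
t=least_squares(lambda p:np.r_[(project("top",[*p,.06])[0]-[226.2,217.9]),(project("scene",[*p,.03])[0]-[335.4,212.0])],[.48,.19]).x
D["t"]=t.tolist();json.dump(D,open("d.json","w"));print(t)
hb=W(-.134,0,.126)+G
q=best(hb,K[2]);jaws.grip(.027,40)
env.move_to(hb+[0,0,.1],q);st("above")
print(env.servo_line(hb,q,speed=.08,stop_force=8));st("at")
jaws.grip(0,40);st("grip")
snap("scene","g1",(140,100,400,295))
E
```

```text
[0.48292017 0.19674923]
above t2.9 [ 0.4805 -0.0145  0.221 ] F [-0.7  0.3  0.6] w0.0271
False
at t4.3 [ 0.4808 -0.0153  0.1215] F [-0.5  0.1  0.7] w0.0271
grip t4.6 [ 0.481  -0.0156  0.1215] F [ 0.1 -1.9  1.2] w0.0074
```

View pics/g1.png

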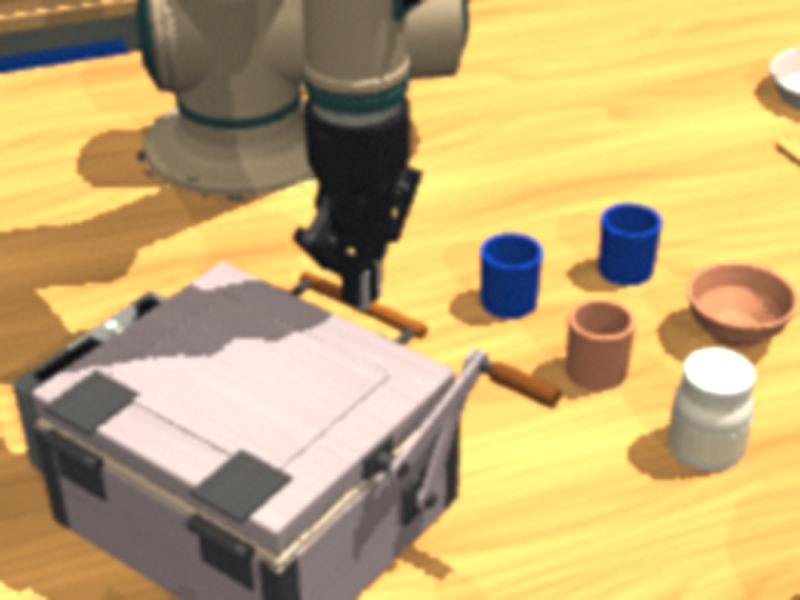

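The picture shows the gripper over the bar near its middle, at about (362,295). The width reads 7.4 mm for a 13 mm bar, though, so I'll try a small lift first.

```bash
python3 - <<'E'
from h import *
st("now")
for th in(.04,.10):
    x,z=lidpt(th);p=W(x,0,z)+G+(read_state()["eef_pos"]-(W(-.134,0,.126)+G))*0
    print(env.servo_line(p,speed=.03,stop_force=12));st(th)
E
```

```text
now t4.7 [ 0.481  -0.0156  0.1215] F [ 0.6 -2.   2.7] w0.0073
True
0.04 t4.9 [ 0.4817 -0.0154  0.1246] F [ 1.2 -1.   6.1] w-0.0000
False
0.1 t5.7 [ 0.4817 -0.0173  0.1448] F [-0.3 -0.4  0.1] w0.0000
```

The grip slipped off upward, so the pads were too high on the bar. I'll retry about 9 mm lower.

```bash
python3 - <<'E'
from h import *
hb=W(-.134,0,.126)+G
env.servo_line(hb+[0,0,.05],speed=.12)
jaws.grip(.027,40)
print(env.servo_line(hb-[0,0,.009],speed=.08,stop_force=8));st("at")
jaws.grip(0,40);env.sleep(.2);st("grip")
snap("scene","g2",(205,150,325,240))
E
```

```text
False
at t7.3 [ 0.4808 -0.0152  0.1123] F [0.3 0.5 0.3] w0.0271
grip t7.8 [ 0.4812 -0.0156  0.1127] F [ 0.4 -1.7  5. ] w0.0107
```

View pics/g2.png

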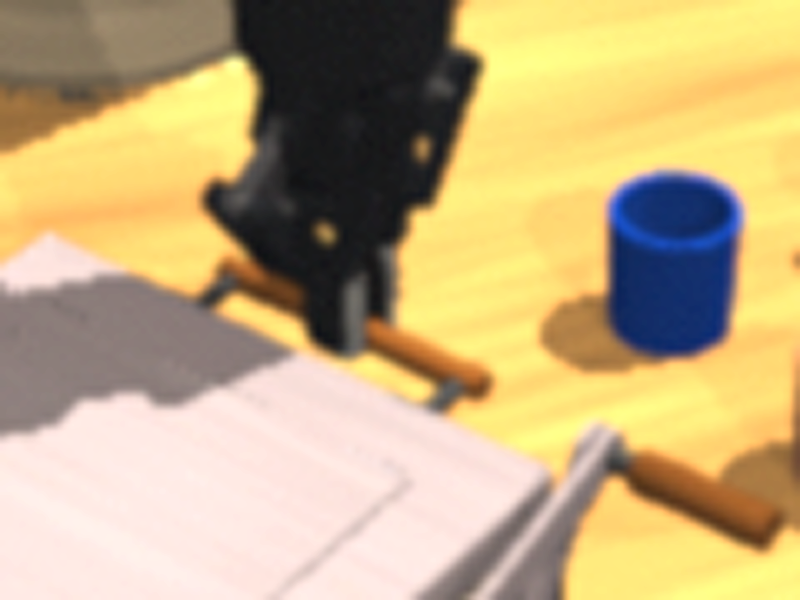

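The bar is now between the pads, but the width is still under 13 mm and the upward force says it's being squeezed out below. I'll go another 8 mm lower and do a trial lift.

```bash
python3 - <<'E'
from h import *
hb=W(-.134,0,.126)+G-[0,0,.017]
jaws.grip(.027,40)
print(env.servo_line(hb,speed=.06,stop_force=8));st("at")
jaws.grip(0,40);env.sleep(.2);st("grip")
for th in(.05,.12):
    x,z=lidpt(th);p=W(x,0,z)+G-[0,0,.017]
    print(env.servo_line(p,speed=.04,stop_force=15));st(th)
E
```

```text
False
at t8.5 [ 0.4797 -0.015   0.1032] F [ 0.4  0.1 -0.5] w0.0270
grip t8.9 [ 0.4808 -0.0158  0.104 ] F [ 2.3 -5.4 -2.7] w0.0114
False
0.05 t9.4 [ 0.4813 -0.0166  0.1161] F [ 3.1 -5.5 -4.2] w0.0114
False
0.12 t9.9 [ 0.4826 -0.0185  0.1327] F [ 2.  -5.5 -2.9] w0.0112
```

Holding; the lid is lifting with about 4 N. I'll continue along the arc.

```bash
python3 - <<'E'
from h import *
off=G-[0,0,.017]
for th in(.3,.48,.66,.84,1.0,1.12,1.22):
    x,z=lidpt(th)
    r=env.servo_line(W(x,0,z)+off,speed=.09,stop_force=15);st((th,r))
    if r: break
snap("scene","g3",(120,60,400,270))
E
```

```text
(0.3, False) t10.6 [ 0.4886 -0.0275  0.174 ] F [ 2.  -3.2 -3.8] w0.0114
(0.48, False) t11.2 [ 0.4986 -0.0423  0.2132] F [-1.   0.7 -0.9] w0.0111
(0.66, False) t11.8 [ 0.5124 -0.0629  0.2495] F [-4.3  4.8  1.9] w0.0114
(0.84, False) t12.5 [ 0.5294 -0.0881  0.2803] F [-4.8  5.3  7.3] w0.0118
(1.0, False) t13.1 [ 0.5472 -0.1145  0.3034] F [-6.3  6.5 12.4] w0.0111
(1.12, False) t13.5 [ 0.5626 -0.1373  0.3167] F [-4.8  3.2 13.3] w0.0113
(1.22, False) t13.9 [ 0.5759 -0.1571  0.3247] F [-1.7  2.3 11.2] w0.0113
```

View pics/g3.png

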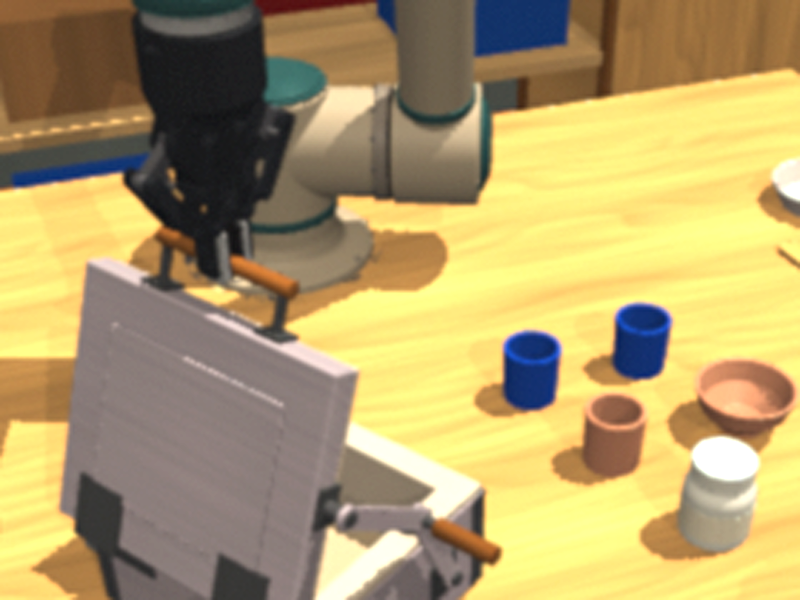

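The lid is up at about 1.2 rad, with the knob at crop (465,535) and the bar held with the fingertips clear of the lid. I'll release, back off upward, and measure the knob by its colour.

```bash
cat >> h.py <<'E'
def knobmeas(th=None):
    """knob centre (kiln x,z) by ray of its colour blob onto the plane kiln y=.175, both views"""
    out={}
    for n in("scene","top"):
        im=viewer.get_image(n);hsv=cv2.cvtColor(im,cv2.COLOR_RGB2HSV)
        m=cv2.inRange(hsv,(5,150,50),(14,255,200));m=cv2.morphologyEx(m,cv2.MORPH_OPEN,np.ones((2,2)))
        k,lab,s,c=cv2.connectedComponentsWithStats(m)
        g=project(n,W(*(knob(th or 1.2)[[0]]),.175,knob(th or 1.2)[1]))[0]
        i=min((i for i in range(1,k) if s[i][4]>25),key=lambda i:np.hypot(*(c[i]-g)))
        C=viewer.get_calibration(n);T=np.array(C["cam_to_world"]);d=T[:3,:3]@np.linalg.solve(np.array(C["camera_matrix"]),[*c[i],1])
        Rk=np.array([[np.cos(K[2]),np.sin(K[2]),0],[-np.sin(K[2]),np.cos(K[2]),0],[0,0,1]])
        o=Rk@(T[:3,3]-[K[0],K[1],0]);d=Rk@d
        out[n]=np.round(o+d*(.175-o[1])/d[1],4);print(n,"px",np.round(c[i],1),"pred",np.round(g,1),"area",s[i][4],out[n])
    return out
E
python3 - <<'E'
from h import *
jaws.grip(.032);p=read_state()["eef_pos"]
env.servo_line(p+[0,0,.09],speed=.15);st("up")
knobmeas(1.2)
for th in(1.1,1.15,1.18,1.2,1.22):print(th,np.round(knob(th),4))
E
```

```text
up t15.1 [ 0.5756 -0.157   0.4091] F [ 0.   0.3 -0.3] w0.0321
scene px [283.5 249.6] pred [284.9 247.8] area 147 [0.0027 0.175  0.1607]
top px [358.5 162.4] pred [298.2 133.2] area 26 [ 0.4013  0.175  -1.0659]
1.1 [-0.0183  0.1669]
1.15 [-0.0107  0.1647]
1.18 [-0.0058  0.163 ]
1.2 [-0.0023  0.1616]
1.22 [0.0015 0.16  ]
```

The knob measures (0.003, 0.161), which matches a lid angle of about 1.22 rad. I'll straddle it loosely and push along the arc to the stop.

```bash
python3 - <<'E'
from h import *
Y=.187;off=G-[0,0,.012]
k0=np.array([.003,.160]);p=W(k0[0],Y,k0[1])+off;q=best(p,K[2])
env.move_to(p+[0,0,.12],q);st("above")
r=env.servo_line(p,q,speed=.1,stop_force=6);st(("down",r))
if not r:
    jaws.grip(.020,20);st("close")
    F=np.array([-.044,.062]);a0=np.arctan2(k0[1]-F[1],k0[0]-F[0])
    for a in np.linspace(a0,np.arctan2(.078,.075)-.06,6)[1:]:
        x,z=F+.108*np.array([np.cos(a),np.sin(a)])
        r=env.servo_line(W(x,Y,z)+off,speed=.04,stop_force=14);st((round(x,4),round(z,4),r))
        if r:break
E
```

```text
above t16.1 [ 0.7121 -0.0255  0.2645] F [-0.2 -0.8  1. ] w0.0321
('down', False) t17.5 [ 0.7126 -0.0245  0.1439] F [-0.   0.1  0.9] w0.0321
close t17.8 [ 0.7122 -0.0245  0.1434] F [-0.2  0.2 -0.3] w0.0203
(np.float64(0.0099), np.float64(0.1556), False) t18.1 [ 0.716  -0.0307  0.1381] F [-0.4  0.1  0.2] w0.0204
(np.float64(0.0169), np.float64(0.1512), False) t18.5 [ 0.7199 -0.0364  0.1338] F [ 0.6  0.3 -0.1] w0.0201
(np.float64(0.0234), np.float64(0.1464), False) t18.8 [ 0.7235 -0.0417  0.129 ] F [-0.2  0.7  0.2] w0.0200
(np.float64(0.0296), np.float64(0.141), False) t19.2 [ 0.7268 -0.0468  0.1236] F [-0.2 -0.8  0.1] w0.0200
(np.float64(0.0354), np.float64(0.1352), False) t19.5 [ 0.7292 -0.0495  0.1179] F [-1.4  4.3  1.9] w0.0198
```

```bash
python3 - <<'E'
from h import *
knobmeas(1.29)
snap("scene","g4",(180,120,360,255))
E
```

```text
scene px [284.7 269.4] pred [278.1 259.2] area 34 [-0.0032  0.175   0.0993]
top px [350.4 140.6] pred [304.8 130.1] area 43 [ 0.2576  0.175  -0.4023]
```

View pics/g4.png

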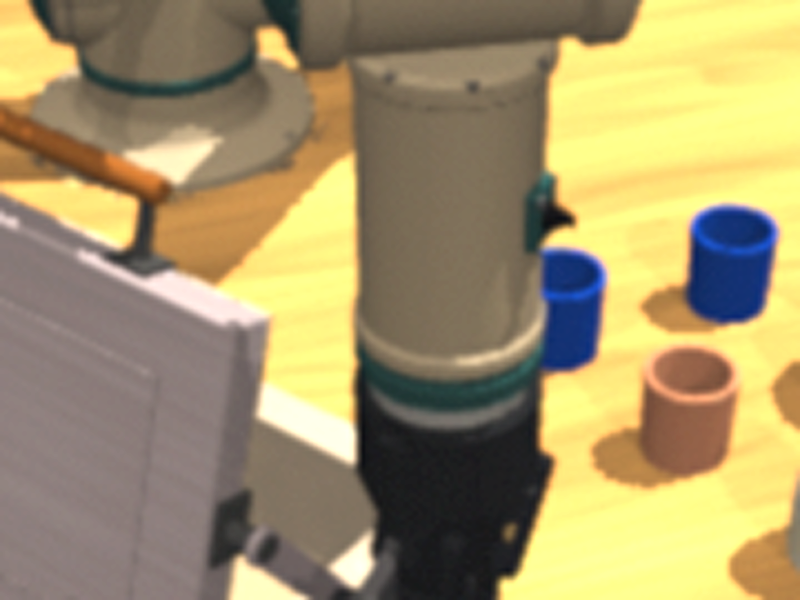

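The upper link now slants down toward the knee, so it's near or past straight. I'll push a little further against the stop, then lift off and measure the knob.

```bash
python3 - <<'E'
from h import *
Y=.187;off=G-[0,0,.012]
x,z=.045,.130
print(env.servo_line(W(x,Y,z)+off,speed=.03,stop_force=10));st("push")
env.servo_line(W(.035,Y,.14)+off,speed=.05)
jaws.grip(.032);env.servo_line(W(.035,Y,.25)+off,speed=.15);st("up")
p=W(-.12,.187,.30);env.move_to(p,best(p,K[2]))
knobmeas(1.29)
print(project("scene",[W(.031,.175,.14),W(.053,0,.347),W(.021,.175,.148)]))
E
```

```text
True
push t19.9 [ 0.7288 -0.0494  0.1167] F [-0.4  0.8  0. ] w0.0201
up t21.4 [ 0.7293 -0.0509  0.2319] F [ 0.   0.1 -0.5] w0.0319
scene px [275.2 265. ] pred [278.1 259.2] area 172 [0.0306 0.175  0.1401]
top px [308.7 130.4] pred [304.8 130.1] area 43 [0.0356 0.175  0.1193]
[[275.03551222 265.16316196]
 [191.73371072 152.41781841]
 [278.02816954 259.39011701]]
```

Locked: the scene-view knob measures (0.0306, 0.1401), against a stated locked position of (0.031, 0.140). Next, the tumbler.

```bash
python3 - <<'E'
from h import *
t=np.array([*D["t"],.030]);a=K[2]+np.pi/2
q=best(t,a);jaws.grip(.085,30)
env.move_to(t+[0,0,.14],q)
r=env.servo_line(t,q,speed=.12,stop_force=6);st(("down",r))
if not r:
    jaws.grip(.03,30);env.sleep(.2);st("grip")
    env.servo_line(t+[0,0,.18],speed=.15);st("up")
    snap("scene","g5",(250,90,420,217))
E
```

```text
('down', False) t25.3 [0.4836 0.1969 0.0306] F [-0.4 -0.7 -0.3] w0.0846
grip t25.9 [0.4835 0.1969 0.031 ] F [-0.   0.1  5.9] w0.0567
up t27.2 [0.4822 0.1966 0.209 ] F [-0.4  0.7 -1.2] w0.0563
```

View pics/g5.png

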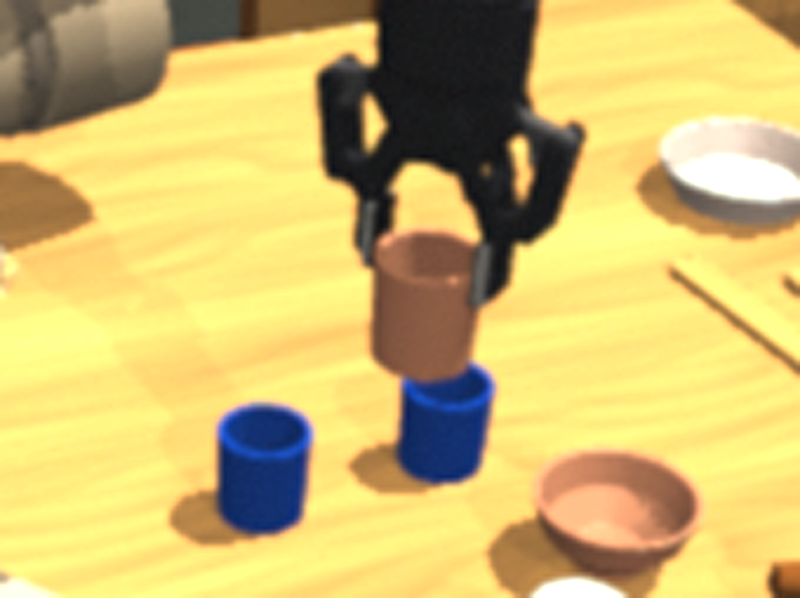

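The tumbler is held upright by its rim at crop (425,300). I'll move it over the chamber and set it down until it touches.

```bash
python3 - <<'E'
from h import *
x=-.026;p=W(x,0,.215);q=best(p,K[2]+np.pi/2)
env.move_to(p,q);st("over")
print(env.servo_line(W(x,0,.083),speed=.1,stop_force=10));st("low")
r=env.servo_line(W(x,0,.062),speed=.015,stop_force=2.5);st(("touch",r))
E
```

```text
over t28.4 [ 0.5405 -0.1036  0.2148] F [-0.1  1.1 -1.1] w0.0568
False
low t29.9 [ 0.5412 -0.105   0.0836] F [ 0.1 -0.2 -2.5] w0.0568
('touch', True) t30.8 [ 0.5406 -0.1047  0.0709] F [-0.8  0.4  3.4] w0.0566
```

It touched at z 0.0709, where 0.071 was expected. I'll release and retreat.

```bash
python3 - <<'E'
from h import *
jaws.grip(.072,20);env.sleep(.2);st("open")
p=read_state()["eef_pos"];env.servo_line(p+[0,0,.17],speed=.12);st("up")
p=W(-.22,.187,.30);env.move_to(p,best(p,K[2]))
env.sleep(.3);knobmeas(1.29)
snap("scene","g6",(140,130,340,280));snap("top","g6t",(240,100,400,220))
a=cv2.imread("pics/g6.png");b=cv2.imread("pics/g6t.png");b=cv2.resize(b,(400,300));a=cv2.resize(a,(400,300));cv2.imwrite("pics/g6b.png",np.hstack([a,b]))
E
```

```text
open t31.3 [ 0.5398 -0.1045  0.07  ] F [ 0.3  1.4 -0.3] w0.0718
up t32.8 [ 0.5393 -0.1043  0.2392] F [0.4 0.2 0.3] w0.0719
scene px [275.3 265.1] pred [278.1 259.2] area 168 [0.0302 0.175  0.1396]
top px [360.7 153.8] pred [304.8 130.1] area 157 [ 0.3827  0.175  -0.8592]
```

View pics/g6b.png

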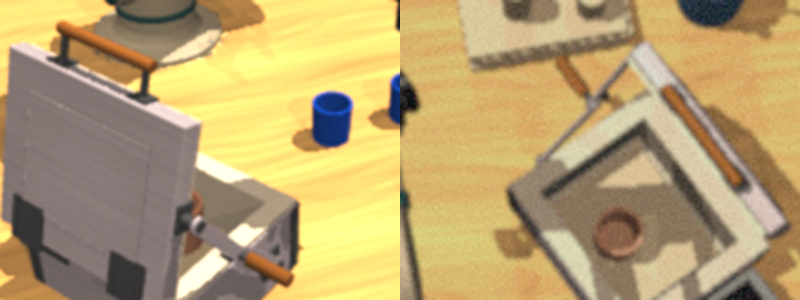

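The tumbler stands upright in the chamber, with its rim at top px ≈(326.6,193), and the stay is still locked. I'll confirm that position numerically and then break the knee.

```bash
python3 - <<'E'
from h import *
w=ray("top",(326.6,193),.1);d=w[:2]-K[:2];c,s=np.cos(K[2]),np.sin(K[2]);print("tumbler kiln xy",np.round([c*d[0]+s*d[1],-s*d[0]+c*d[1]],4))
Y=.187;off=G-[0,0,.012];F=np.array([-.044,.062])
k0=np.array([.031,.140]);p=W(k0[0],Y,k0[1])+off;q=best(p,K[2])
jaws.grip(.034,20);env.move_to(p+[0,0,.13],q)
r=env.servo_line(p,q,speed=.1,stop_force=6);st(("down",r))
if not r:
    jaws.grip(.020,20)
    a0=np.arctan2(*(k0-F)[::-1])
    for a in np.linspace(a0,np.arctan2(.161-F[1],-.003-F[0]),5)[1:]:
        x,z=F+.108*np.array([np.cos(a),np.sin(a)])
        r=env.servo_line(W(x,Y,z)+off,speed=.03,stop_force=14);st((round(x,4),round(z,4),r))
        if r:break
E
```

```text
tumbler kiln xy [-0.0289 -0.0025]
('down', False) t38.0 [ 0.7282 -0.0478  0.1239] F [ 0.2 -0.5 -0.1] w0.0342
(np.float64(0.0233), np.float64(0.1465), False) t38.8 [ 0.7235 -0.0412  0.1299] F [ 1.4 -0.6  1.2] w0.0199
(np.float64(0.0151), np.float64(0.1524), False) t39.3 [ 0.719  -0.0344  0.1358] F [ 1.2 -2.5  1.9] w0.0201
(np.float64(0.0064), np.float64(0.1575), False) t39.7 [ 0.7133 -0.0265  0.1402] F [ 0.6 -0.9  1.2] w0.0201
(np.float64(-0.0027), np.float64(0.1618), False) t40.2 [ 0.7081 -0.019   0.1445] F [-0.5  0.1 -0.2] w0.0203
```

```bash
python3 - <<'E'
from h import *
from scipy.optimize import minimize_scalar
jaws.grip(.034);p=read_state()["eef_pos"];env.servo_line(p+[0,0,.12],speed=.15)
p=W(-.10,.10,.46);env.move_to(p,best(p,K[2]))
k=knobmeas(1.2)["scene"][[0,2]]
th=minimize_scalar(lambda t:np.hypot(*(knob(t)-k)),bounds=(.9,1.288),method="bounded").x;print("lid",th)
D["th"]=th;json.dump(D,open("d.json","w"))
if 1.1<th<1.27:
    x,z=lidpt(th);p=W(x,0,z)+G-[0,0,.014];q=best(p,K[2])
    env.move_to(p+[0,0,.09],q);r=env.servo_line(p,q,speed=.08,stop_force=6);st(("down",r))
    if not r: jaws.grip(0,40);env.sleep(.2);st("grip")
E
```

```text
scene px [284.5 247.8] pred [284.9 247.8] area 146 [-0.0009  0.175   0.1627]
top px [239.6  53.6] pred [298.2 133.2] area 37511 [-0.1212  0.175   0.7812]
lid 1.2043156322836208
('down', False) t44.5 [ 0.574  -0.1539  0.3227] F [0.6 0.7 0.1] w0.0342
grip t45.0 [ 0.5737 -0.1536  0.3227] F [-2.1  1.9  4.4] w0.0114
```

```bash
python3 - <<'E'
from h import *
off=G-[0,0,.014]
for th in(1.05,.88,.70,.52,.34,.17,.06):
    x,z=lidpt(th)
    r=env.servo_line(W(x,0,z)+off,speed=.07,stop_force=18);st((th,r))
    if r: break
E
```

```text
(1.05, False) t45.7 [ 0.5542 -0.1246  0.308 ] F [-2.7  2.3  3.8] w0.0112
(0.88, False) t46.4 [ 0.5348 -0.096   0.2862] F [ 0.6  2.2 -0.8] w0.0112
(0.7, False) t47.2 [ 0.5171 -0.0697  0.2575] F [ 4.5 -1.3 -6.5] w0.0116
(0.52, False) t48.0 [ 0.5018 -0.047   0.2238] F [ 4.6  0.1 -6.2] w0.0119
(0.34, False) t48.7 [ 0.4906 -0.0305  0.1858] F [ 3.7 -1.5 -4.9] w0.0114
(0.17, False) t49.5 [ 0.4838 -0.0203  0.1472] F [ 3.4 -2.  -4. ] w0.0113
(0.06, False) t50.0 [ 0.4813 -0.0166  0.1208] F [ 2.2 -2.6 -4.4] w0.0113
```

```bash
python3 - <<'E'
from h import *
off=G-[0,0,.014]
r=env.servo_line(W(-.134,0,.120)+off,speed=.02,stop_force=9);st(("shut",r))
env.sleep(.2);jaws.grip(.030,20);env.sleep(.2);st("open")
p=read_state()["eef_pos"];env.servo_line(p+[0,0,.12],speed=.12)
p=W(-.30,-.05,.30);env.move_to(p,best(p,K[2]));env.sleep(.3)
knobmeas(0.01);st("clear");snap("scene","g7",(110,90,450,345))
E
```

```text
('shut', True) t50.6 [ 0.4808 -0.0158  0.1095] F [-0.2 -0.   2. ] w0.0115
open t51.4 [ 0.4824 -0.0176  0.1098] F [-0.4  0.2  0.5] w0.0299
scene px [311.  225.2] pred [311.2 224.9] area 125 [-0.0994  0.175   0.154 ]
top px [291.8 205.1] pred [270.1 153.6] area 29 [-0.0333  0.175  -0.9284]
clear t53.7 [0.3466 0.0943 0.2996] F [ 0.2  0.1 -0.1] w0.0299
```

View pics/g7.png

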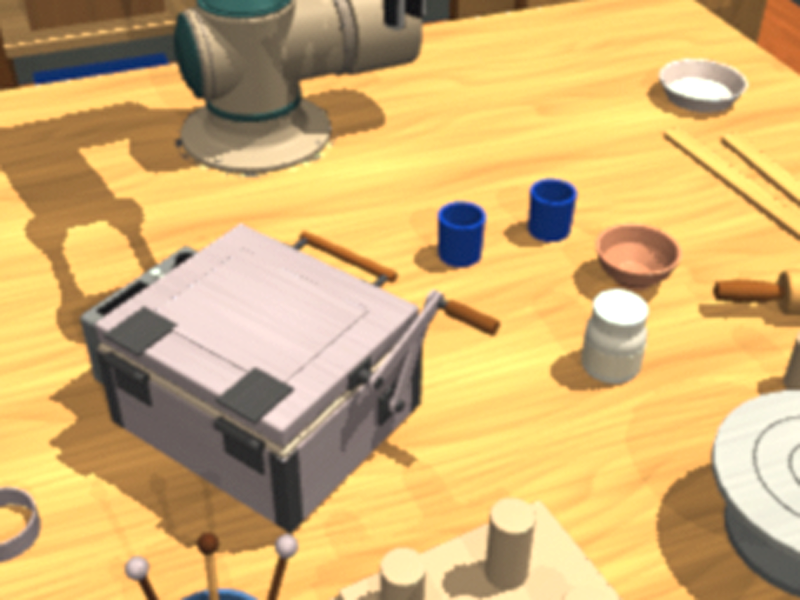

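The lid looks shut and the bystanders haven't moved. As a numeric check, I'll compare the handle and knob blobs with the first picture.

```bash
python3 - <<'E'
from h import *
def b(im):
    m=cv2.inRange(cv2.cvtColor(im,cv2.COLOR_BGR2HSV),(5,150,50),(14,255,200));m=cv2.morphologyEx(m,cv2.MORPH_OPEN,np.ones((2,2)))
    k,l,s,c=cv2.connectedComponentsWithStats(m);return [(np.round(c[i],2).tolist(),int(s[i][4])) for i in range(1,k) if s[i][4]>60 and 230<c[i][0]<330 and 180<c[i][1]<240]
print(b(cv2.imread("pics/scene0.png")),b(viewer.get_image("scene")[:,:,::-1].copy()))
print(project("scene",[W(lidpt(t)[0],0,lidpt(t)[1]) for t in(0,.02)]))
E
```

```text
[([259.28, 199.79], 137), ([311.52, 225.27], 135)] [([259.45, 199.88], 137), ([310.94, 225.21], 124)]
[[256.98693954 198.36813291]
 [256.85800465 196.84645191]]
```

The handle is within 0.1 px of its original row, and 0.02 rad would shift it 1.5 px. The lid is shut, so I'll hand the job in.

```bash
python3 -c "
from h import *
order.job_done();st('done')"
```

```text
the job is handed in; nothing more can be done
the job is handed in; nothing more can be done
```

The job is handed in, at about 54 s of the 72 s allowed; no verdict was reported. I raised the lid, locked the stay, stood the tumbler on the kiln shelf, broke the knee of the stay, and lowered the lid under control until it was shut.

**Last checks**
- **Stay locked:** the scene camera put the knob at kiln (0.031, 0.140), against a stated locked position of (0.031, 0.140). It measured the same again after the tumbler was released.
- **Tumbler:** it touched the shelf at the expected height with about 5 N. The top view put it at shelf x = -0.029, y = -0.003 and upright. I could not see it again once the lid was down.
- **Lid shut:** the handle was within 0.1 px of its starting row in the scene view, where 0.02 rad would shift it 1.5 px.
- **Other things:** in the final picture the bowl, jar and blue cups look undisturbed. The prop and the cutter were only partly in view, and I measured none of them.

**What went wrong or disagreed**
- **Handle grip:** the first grip slipped off upward and the second, 9 mm lower, also looked poor. A third, 17 mm below the nominal height, held.
- **Grip width:** it read about 11 mm on the 13 mm handle bar throughout.
- **Top-view knob readings:** most were useless because the knob was hidden or another blob was picked up, so I relied on the scene view.
- **Pictures:** I viewed 10.

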